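# Take a micrograph from the key units

### The arm

A 6-joint arm with a two-finger parallel gripper is mounted at the origin on the work surface. World frame = base frame: x ahead of the robot, y to its left, z up, the work surface at z = 0. Lengths are in m, angles in rad, forces in N, time in s.
With the tool pointing down it reaches from about 0.35 to 0.85 m from the base axis. Payload 8.1 kg.
Tool frame: the origin (TCP) lies midway between the tips of the shut fingers; the grasp point (between the pads) lies 19 mm behind it; z points along the fingers, y is the line along which they close (so a half turn about z gives the same grasp; the last joint's range is limited). The gripper opens to 93 mm and grips with 3 to 60 N. Pads are 15 mm wide; open, the fingers measure 128 mm over their backs; the gripper's body (75 mm by 188 mm) begins 65 mm behind the grasp point.
Start: joints at [1.154, 0.13, 1.488, -0, 1.523, -0.085], TCP at [0.195, 0.567, 0.219] pointing down, gripper open.
Joint ranges: [-2.96, 2.96], [-0.89, 2.26], [0.02, 2.5], [-1.34, 4.48], [0, 2.73], [-2.66, 2.66]. Speed limits (rad/s): [2.39, 2.39, 2.79, 3.14, 3.14, 3.14].

### API

Orientations are given as a rotation vector (axis times angle).
In Python, from plant import read_state, read_camera, camera_model, close_job gives the robot as it stands. The module is installed in compiled form; this text tells all that it offers.
- The arm moves only by the tool carry_out, never from a script. Its argument "moves" is a list of rows, each an object of numbers: "jaw": the finger opening in m, from 0 to 0.093; "dx", "dy", "dz": the shift along the tool's x, y, z in m; "yaw": the turn about the tool's z in rad. In form: [{"jaw": .., "dx": .., "dy": .., "dz": .., "yaw": ..}, ...]. A call has 1 to 8 rows; each row shifts and turns the commanded pose from where the row before left it, along the tool's axes as they then stand; what a row does not reach is not made up. A row lasts 1/8 s, in which the tool goes at most 62.5 mm and 10.7 degrees, less where a joint would pass 70% of its speed; a pose out of reach is approached as far as the arm can. A call is refused whole if a number of a shift passes 0.0625 or a number of a turn 0.188, either way. A call with a gripper value outside its range is refused whole. The fingers move at their own pace and stop on an object; "grip_force" is the grip in N (left out, the last holds). Time passes only in rows, so rows that do not move let the fingers close. It gives the time, the measured TCP pose, the force, the opening and the grip force at its end, in the units of the state.
- read_state(): the state, without advancing time (a new reading comes with each control period).
- read_camera(name): name is "scene" or "top"; returns the picture (480x640x3 uint8, red, green, blue); there is no depth.
- camera_model(name): a dict with "camera_matrix" (3x3 intrinsics, pixels), "view" (4x4, takes a point from world to camera coordinates). Camera axes: x right, y up, looking along -z (the intrinsics and any distortion apply to the point x, -y, -z); pixel columns grow to the right and rows downward; lengths in m; the calibration is good to about 2 mm. A picture is of the moment at which its call begins. camera_model takes no time and is no camera call.
- close_job(): hands the job in; it is judged then, once.
The state is a dict: "t": time; "q": joint angles; "dq": joint speeds; "joint_torque": joint torques, N m; "tool_pos": TCP position; "orientation": TCP orientation; "force": force on the tool from outside, world axes, zero at the start; "wrist_torque": the same for the moment, N m; "opening": finger opening in m; "gripper_force": force on a finger pad.
Only numpy, scipy, OpenCV 4.12 (cv2) and the standard library are available. Lean on these libraries where they do the work, as an engineer would, in place of code of your own. Each camera call takes 0.05 s, during which the arm holds its last target. There are 200 camera calls.

### The job

Take a picture on the microscope with light touches of the fingertips, gripping nothing: first press the round key on top of the white lamp supply right down so that it stays down, next press the square key on its black desk unit right down so that it stays down, and last tap the round key on its black desk unit right down and let it spring back. Press lightly, keep strictly to this order, never touch the unit with the long narrow bar key (it ejects the specimen), and leave all the units and everything else on the bench standing where they are.

Things in the scene. Friction and masses are not known exactly. Their poses are not given: they have to be found in the camera images.
- lamp_supply: white lamp power supply, a loose case 140 (x) x 120 (y) x 80 mm high, about 1.6 kg, with one round white key in the middle of its top; origin at the centre of its underside
- lamp_key_top (a point): round key 34 mm across on the lamp supply: centre of the top face of the key, moves with the key; its z axis points up; 18 mm above the case when the key is up, 8 mm when right down; the cap rests on rubber and gives another 1 mm per 3.5 N of push, up to 5 mm, springing back when let go
- lamp_key (a joint): travel of the lamp supply's key. Slides straight down. 0 = up (18 mm above the case), 0.010 m = right down on its stop; starts within 0 to 0.0015. No spring: about 3 N moves it and it stays where it is left
- focus_unit: focus unit, the desk unit with the SQUARE key: loose black desk unit 76 x 76 x 30 mm, 0.45 kg, on a rubber foot, carrying one white key in its middle; origin at the centre of its underside, z up; its place among the three desk units varies
- square_key_top (a point): square key 34 x 34 mm: centre of the top face of the key, moves with the key; its z axis points up; 18 mm above the case when the key is up, 8 mm when right down; the cap rests on rubber and gives another 1 mm per 3.5 N of push, up to 5 mm, springing back when let go
- square_key (a joint): travel of the square key. Slides straight down. 0 = up (18 mm above the case), 0.010 m = right down on its stop; starts within 0 to 0.0015. No spring: about 3 N moves it and it stays where it is left
- shutter_unit: shutter unit, the desk unit with the ROUND key: loose black desk unit 76 x 76 x 30 mm, 0.45 kg, on a rubber foot, carrying one white key in its middle; origin at the centre of its underside, z up; its place among the three desk units varies
- round_key_top (a point): round key 36 mm across: centre of the top face of the key, moves with the key; its z axis points up; 18 mm above the case when the key is up, 8 mm when right down; the cap rests on rubber and gives another 1 mm per 3.5 N of push, up to 5 mm, springing back when let go
- round_key (a joint): travel of the round key. Slides straight down. 0 = up (18 mm above the case), 0.010 m = right down on its stop. Spring: about 1.2 N starts it, 4.2 N is fully down, and it comes back up when let go
- unload_unit: stage-unload unit, the desk unit with the long narrow BAR key; must not be touched: loose black desk unit 76 x 76 x 30 mm, 0.45 kg, on a rubber foot, carrying one white key in its middle; origin at the centre of its underside, z up; its place among the three desk units varies
- bar_key (a joint): travel of the bar key (52 x 16 mm, its top 18 mm above the case), not to be pressed. Slides straight down. 0 = up (18 mm above the case), 0.010 m = right down on its stop. Spring: about 1.2 N starts it, 4.2 N is fully down, and it comes back up when let go
- specimen_a: bystander, loose: mounted metal specimen, black disc 32 mm across, 22 mm high, round steel inset; origin at the centre of its underside
- specimen_b: bystander, loose: mounted metal specimen, black disc 32 mm across, 22 mm high, square steel inset; origin at the centre of its underside
- specimen_c: bystander, loose: mounted metal specimen, black disc 32 mm across, 22 mm high, square steel inset; origin at the centre of its underside
- objective: bystander, loose: steel microscope objective standing on its thread end, 32 mm across, 44 mm high; origin at the centre of its underside
- etchant: bystander, loose: amber bottle with black cap, 52 mm across, 120 mm high; origin at the centre of its underside
- tweezers: bystander, loose: steel tweezers lying flat along their x axis, 120 mm long, 18 mm wide, 8 mm high (origin at mid-length)
Mind the look-alikes: they are no part of the job. What is shaped like the shutter_unit but pink or turquoise is not meant. What is shaped like the lamp_supply but red is not meant.

How it is judged:
On the way, in this order (a step that is already met when the one before it is completed fails the run):
1. the lamp supply's key is pressed down (over 6 of its 10 mm) (value of joint lamp_key above 0.006 m), for 0.05 s.
2. then the square key is pressed down (over 6 of its 10 mm) (value of joint each of square_key, lamp_key above 0.006 m), for 0.05 s.
3. then the round key of the shutter unit is pressed (over 6 of its 10 mm) (all of step 2 and value of joint round_key above 0.006 m), for 0.02 s.
At the end, for the whole second after the job is handed in: The lamp supply's key and the square key stay down by more than 6 mm, the round and bar keys are up (within 1.5 mm), the lamp supply and the three desk units stand upright, at rest, within 15 mm of where they were, and every bystander is within 20 mm of where it was (all of step 2 and value of joint each of round_key, bar_key below 0.0015 m and distance of each of lamp_supply, focus_unit, shutter_unit, unload_unit from where it was at the start of the episode below 0.015 m and angle between each of lamp_supply, focus_unit, shutter_unit, unload_unit's own z axis and vertical below 0.1 rad and linear speed of each of lamp_supply, focus_unit, shutter_unit, unload_unit below 0.01 m/s and distance of each of specimen_a, specimen_b, specimen_c, objective, etchant, tweezers from where it was at the start of the episode below 0.02 m); the robot touches nothing.
It fails at once if a key goes down (over 3 mm) before its turn ((value of joint square_key above 0.003 m and value of joint lamp_key below 0.0058 m) or (value of joint round_key above 0.003 m and value of joint square_key below 0.0058 m)).
It fails at once if the unit with the bar key is touched (over 0.5 N) or its key goes down (contact force between any of the fingers, the arm and unload_unit above 0.5 N or value of joint bar_key above 0.002 m).
It fails at once if a key or its unit is pressed with more than 20 N (contact force between any of the fingers, the arm and lamp_supply above 20 N or contact force between any of the fingers, the arm and focus_unit above 20 N or contact force between any of the fingers, the arm and shutter_unit above 20 N).
It fails at once if the lamp supply or a desk unit is lifted, carried or shoved (over 15 mm) (distance of any of lamp_supply, focus_unit, shutter_unit, unload_unit from where it was at the start of the episode above 0.015 m).
It fails at once if a bystander is shifted or lifted (over 20 mm) (distance of any of specimen_a, specimen_b, specimen_c, objective, etchant, tweezers from where it was at the start of the episode above 0.02 m).
It also fails if it takes over 45 s, if anything falls off the work surface, if the arm or the gripper's body presses on something with over 40 N, if the wrist force passes 120 N, or if a joint passes its speed limit or range.

## Working session

There is one attempt and no reset: what is moved stays moved. The work goes in short steps, Python scripts to look and compute and a tool call to move; the robot and the scene stay as the last step left them, time stands still between calls to the robot, and variables do not carry over. Pictures are saved under pics/ and viewed, at most 10 in all, crops included, and the job is handed in when it is done.

Besides the shell and the picture viewer there is one more tool, called after "Request:" as a command line: name --argument value ..., lists and objects as JSON in quotes. carry_out: Moves the arm, as the interface text tells. Its arguments: {"type":"object","properties":{"moves":{"type":"array","items":{"type":"object","properties":{"jaw":{"type":"number"},"dx":{"type":"number"},"dy":{"type":"number"},"dz":{"type":"number"},"yaw":{"type":"number"}}}},"grip_force":{"type":"number"}},"required":["moves"]}

```bash
mkdir -p pics; python3 - <<'E'
from plant import *
import cv2
for n in("scene","top"):
    cv2.imwrite(f"pics/{n}0.png",read_camera(n)[:,:,::-1]); m=camera_model(n); print(n,m)
s=read_state();print(s)
E
```

```text
scene {'camera_matrix': array([[622.10379587,   0.        , 319.11532582],
       [  0.        , 622.10379587, 237.63917958],
       [  0.        ,   0.        ,   1.        ]]), 'view': array([[-0.37755466,  0.92596549,  0.00635465,  0.23801123],
       [-0.70919025, -0.29356532,  0.64099032,  0.31540836],
       [ 0.59540042,  0.23750222,  0.76752266, -1.7142076 ],
       [ 0.        ,  0.        ,  0.        ,  1.        ]])}
top {'camera_matrix': array([[585.91716455,   0.        , 328.42923025],
       [  0.        , 585.91716455, 233.24178242],
       [  0.        ,   0.        ,   1.        ]]), 'view': array([[-0.01732473, -0.99984533,  0.00302689, -0.03367266],
       [ 0.97534019, -0.01623377,  0.220109  , -0.54117137],
       [-0.22002581,  0.00676558,  0.97547059, -1.2190572 ],
       [ 0.        ,  0.        ,  0.        ,  1.        ]])}
{'t': 0.1, 'q': array([ 1.15357244e+00,  1.31068229e-01,  1.48916833e+00, -6.45751349e-06,
        1.52298267e+00, -8.53950875e-02]), 'dq': array([ 0.00025733, -0.00163273, -0.00136947,  0.00170881,  0.00013332,
        0.00118466]), 'joint_torque': array([ 1.55263744e-03, -5.61343646e+01, -4.93094516e+01,  7.69697875e-02,
        2.92068534e-02, -3.68379392e-05]), 'tool_pos': array([0.19523641, 0.5668126 , 0.21770386]), 'orientation': array([-5.18780930e-01, -3.09805787e+00,  2.47696653e-03]), 'force': array([-0.70870493,  0.39516003,  0.69157633]), 'wrist_torque': array([-0.05283129,  0.01065024, -0.03267572]), 'gripper_force': 0.0, 'opening': 0.09296646856443079}
```

View pics/top0.png

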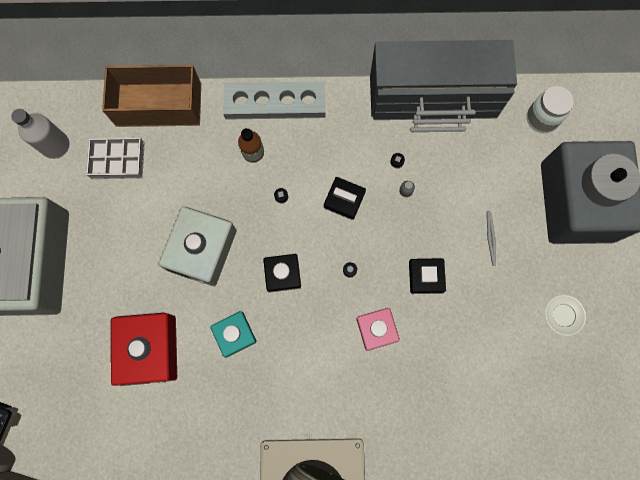

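View pics/scene0.png

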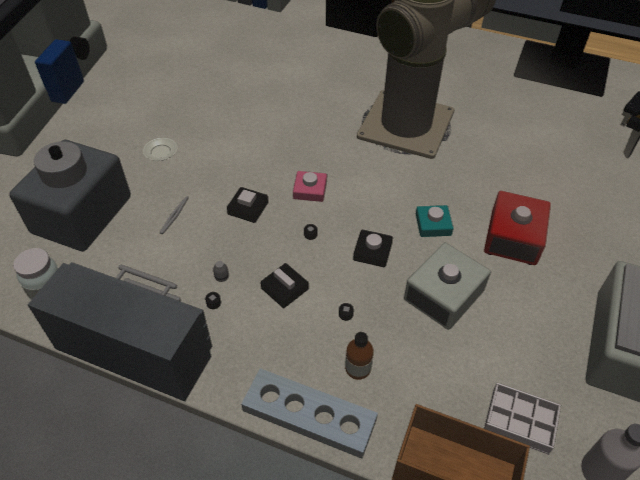

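The top view shows the lamp supply key at (194,242), the shutter round key at (281,271), the square key at (429,274) and the bar key at (345,195). The same keys in the scene view are lamp (451,272), round (374,241), square (247,198).

```bash
cat > h.py <<'E'
import cv2,numpy as np
from plant import *
def ray(n,p):
    m=camera_model(n);K=m["camera_matrix"];V=m["view"];d=np.linalg.solve(K,[*p,1.])*[1,-1,-1]
    R=V[:3,:3];return -R.T@V[:3,3],R.T@d
def onz(n,p,z):
    c,d=ray(n,p);return c+d*(z-c[2])/d[2]
def blob(im,seed,r=16,th=185):
    x,y=seed;g=im.min(2);w=g[y-r:y+r+1,x-r:x+r+1]
    m=(w>th).astype(np.uint8);k,l,st,c=cv2.connectedComponentsWithStats(m)
    i=l[r,r];return c[i]+[x-r,y-r],st[i,2:]
def tri(a,b):
    A=[];B=[]
    for c,d in(a,b):
        d=d/np.linalg.norm(d);P=np.eye(3)-np.outer(d,d);A.append(P);B.append(P@c)
    return np.linalg.solve(sum(A),sum(B))
E
python3 - <<'E'
from h import *
from scipy.spatial.transform import Rotation as Ro
T=cv2.imread("pics/top0.png");S=cv2.imread("pics/scene0.png")
for k,t,s,z in(("lamp",(194,242),(451,271),.098),("sq",(429,274),(247,197),.048),("round",(281,271),(374,240),.048),("bar",(345,195),(284,278),.048)):
    print(k,T[t[1],t[0]],S[s[1],s[0]])
    for th in(170,200,220):
        a,sa=blob(T,t,th=th);b,sb=blob(S,s,th=th-40)
        print(th,a,sa,b,sb,onz("top",a,z).round(4),onz("scene",b,z).round(4),tri(ray("top",a),ray("scene",b)).round(4))
s=read_state();print(Ro.from_rotvec(s["orientation"]).as_matrix().round(3))
E
```

```text
lamp [200 207 214] [143 146 155]
170 [192.94545455 241.47272727] [ 15  14 165] [450.61151079 269.34532374] [ 14  12 139] [0.519  0.2435 0.098 ] [0.523  0.2453 0.098 ] [0.5198 0.2448 0.0938]
200 [193.95938104 241.89458414] [  33   33 1034] [451. 271.] [  33   33 1089] [0.518  0.2413 0.098 ] [0.5268 0.2471 0.098 ] [0.5198 0.2452 0.0883]
220 [194. 242.] [  33   33 1089] [451. 271.] [  33   33 1089] [0.5178 0.2412 0.098 ] [0.5268 0.2471 0.098 ] [0.5196 0.2452 0.0881]
sq [204 211 218] [141 142 151]
170 [428.93488372 273.67906977] [ 15  15 215] [246.42105263 195.55263158] [ 16  12 114] [ 0.4496 -0.2597  0.048 ] [ 0.4546 -0.2572  0.048 ] [ 0.4503 -0.2603  0.0427]
200 [429.15263158 273.61052632] [ 15  14 190] [247. 197.] [  33   33 1089] [ 0.4498 -0.2602  0.048 ] [ 0.4583 -0.2539  0.048 ] [ 0.4507 -0.2603  0.0385]
220 [429.00643382 274.00643382] [  33   33 1088] [247. 197.] [  33   33 1089] [ 0.4489 -0.2598  0.048 ] [ 0.4583 -0.2539  0.048 ] [ 0.45   -0.2604  0.0377]
round [205 212 219] [144 145 154]
170 [280.80898876 270.45505618] [ 15  16 178] [373.54237288 239.16101695] [ 14  11 118] [0.4
[... 200 characters left out ...]
 0.0399]
220 [281. 271.] [  33   33 1089] [374. 240.] [  33   33 1089] [0.4609 0.0616 0.048 ] [0.4685 0.0654 0.048 ] [0.462  0.063  0.0398]
bar [202 208 216] [143 147 154]
170 [344.59090909 194.15151515] [ 23  13 132] [283.52293578 276.35779817] [ 18  16 109] [ 0.6324 -0.0807  0.048 ] [ 0.6365 -0.0792  0.048 ] [ 0.6337 -0.0808  0.0436]
200 [344.84745763 194.6440678 ] [22 13 59] [284. 278.] [  33   33 1089] [ 0.6313 -0.0812  0.048 ] [ 0.6401 -0.0765  0.048 ] [ 0.6339 -0.0807  0.0382]
220 [345. 195.] [  33   33 1089] [284. 278.] [  33   33 1089] [ 0.6304 -0.0816  0.048 ] [ 0.6401 -0.0765  0.048 ] [ 0.6333 -0.081   0.0373]
[[-0.945  0.326 -0.001]
 [ 0.326  0.945 -0.001]
 [ 0.    -0.002 -1.   ]]
```

Request:
carry_out --moves '[{"jaw": 0, "dx": -0.0516, "dy": -0.0249}, {"jaw": 0, "dx": -0.0516, "dy": -0.0249}, {"jaw": 0, "dx": -0.0516, "dy": -0.0249}, {"jaw": 0, "dx": -0.0516, "dy": -0.0249}, {"jaw": 0, "dx": -0.0516, "dy": -0.0249}, {"jaw": 0, "dx": -0.0516, "dy": -0.0249}, {"jaw": 0, "dx": -0.0516, "dy": -0.0249}, {"jaw": 0, "dx": -0.0516, "dy": -0.0249}]'

```text
invalid input at $.moves[0]: expected keys jaw, dx, dy, dz, yaw
```

Request:
carry_out --moves '[{"dz": 0.03}, {"dz": 0.03}, {"dz": 0.02}, {"dz": 0.01}, {"dz": 0}]'

```text
invalid input at $.moves[0]: expected keys jaw, dx, dy, dz, yaw
```

Request:
carry_out --moves '[{"jaw": 0, "dx": -0.0516, "dy": -0.0249, "dz": 0, "yaw": 0}, {"jaw": 0, "dx": -0.0516, "dy": -0.0249, "dz": 0, "yaw": 0}, {"jaw": 0, "dx": -0.0516, "dy": -0.0249, "dz": 0, "yaw": 0}, {"jaw": 0, "dx": -0.0516, "dy": -0.0249, "dz": 0, "yaw": 0}, {"jaw": 0, "dx": -0.0516, "dy": -0.0249, "dz": 0, "yaw": 0}, {"jaw": 0, "dx": -0.0516, "dy": -0.0249, "dz": 0, "yaw": 0}, {"jaw": 0, "dx": -0.0516, "dy": -0.0249, "dz": 0, "yaw": 0}, {"jaw": 0, "dx": -0.0516, "dy": -0.0249, "dz": 0, "yaw": 0}]'

```text
t: 1.1
tool_pos: [0.5217, 0.2429, 0.2183]
orientation: [-0.519, -3.098, 0.0]
force: [-0.0, 0.7, 1.2]
opening: 0.0176
gripper_force: 0.0
```

Request:
carry_out --moves '[{"jaw": 0, "dx": 0, "dy": 0, "dz": 0.03, "yaw": 0}, {"jaw": 0, "dx": 0, "dy": 0, "dz": 0.03, "yaw": 0}, {"jaw": 0, "dx": 0, "dy": 0, "dz": 0.03, "yaw": 0}, {"jaw": 0, "dx": 0, "dy": 0, "dz": 0.01, "yaw": 0}, {"jaw": 0, "dx": 0, "dy": 0, "dz": 0, "yaw": 0}]'

```text
t: 1.72
tool_pos: [0.5203, 0.2444, 0.1181]
orientation: [-0.518, -3.097, 0.001]
force: [-0.2, 0.2, 0.6]
opening: -0.0
gripper_force: 0.0
```

```bash
python3 - <<'E'
from h import *
i=read_camera("scene")[:,:,::-1][180:340,340:540];j=read_camera("top")[:,:,::-1][160:320,100:300]
cv2.imwrite("pics/a.png",cv2.resize(np.hstack([i,j]),None,fx=2,fy=2))
s=read_state();print(s["tool_pos"],s["force"],s["opening"])
E
```

```text
[0.52155845 0.24487563 0.12004899] [-0.54733893  0.09993249  0.1421281 ] 0.0009201144248329031
```

View pics/a.png

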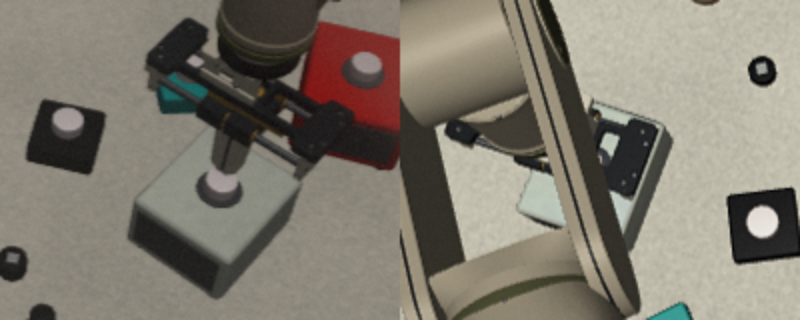

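The left half shows the shut fingertips right above the lamp key (crop ~(225,175)). In the top view the arm hides the key.

Request:
carry_out --moves '[{"jaw": 0, "dx": 0, "dy": 0, "dz": 0.012, "yaw": 0}, {"jaw": 0, "dx": 0, "dy": 0, "dz": 0.008, "yaw": 0}, {"jaw": 0, "dx": 0, "dy": 0, "dz": 0.004, "yaw": 0}, {"jaw": 0, "dx": 0, "dy": 0, "dz": 0.003, "yaw": 0}]'

```text
t: 2.33
tool_pos: [0.5207, 0.2445, 0.0916]
orientation: [-0.519, -3.098, 0.0]
force: [-1.7, -0.7, 2.6]
opening: 0.0007
gripper_force: 1.4
```

Request:
carry_out --moves '[{"jaw": 0, "dx": 0, "dy": 0, "dz": 0.002, "yaw": 0}, {"jaw": 0, "dx": 0, "dy": 0, "dz": 0.001, "yaw": 0}]'

```text
t: 2.58
tool_pos: [0.5208, 0.2445, 0.0886]
orientation: [-0.519, -3.098, 0.0]
force: [-1.8, 0.1, 3.3]
opening: 0.0004
gripper_force: 1.3
```

Request:
carry_out --moves '[{"jaw": 0, "dx": 0, "dy": 0, "dz": 0.001, "yaw": 0}, {"jaw": 0, "dx": 0, "dy": 0, "dz": 0, "yaw": 0}]'

```text
t: 2.82
tool_pos: [0.5207, 0.2445, 0.0876]
orientation: [-0.519, -3.098, 0.0]
force: [-2.0, -0.3, 2.0]
opening: 0.0005
gripper_force: 1.2
```

Request:
carry_out --moves '[{"jaw": 0, "dx": 0, "dy": 0, "dz": 0.001, "yaw": 0}, {"jaw": 0, "dx": 0, "dy": 0, "dz": 0, "yaw": 0}]'

```text
t: 3.08
tool_pos: [0.5208, 0.2445, 0.0868]
orientation: [-0.519, -3.098, 0.0]
force: [-2.8, -0.6, 4.2]
opening: 0.0008
gripper_force: 2.4
```

Request:
carry_out --moves '[{"jaw": 0, "dx": 0, "dy": 0, "dz": 0.001, "yaw": 0}, {"jaw": 0, "dx": 0, "dy": 0, "dz": 0, "yaw": 0}]'

```text
t: 3.32
tool_pos: [0.5208, 0.2445, 0.0861]
orientation: [0.519, 3.098, -0.0]
force: [-4.0, -0.8, 7.0]
opening: 0.0004
gripper_force: 3.6
```

The force grows about 3 N/mm, so the key is on its stop. I'll lift and go on to the square key.

Request:
carry_out --moves '[{"jaw": 0, "dx": 0, "dy": 0, "dz": -0.01, "yaw": 0}, {"jaw": 0, "dx": 0, "dy": 0, "dz": -0.04, "yaw": 0}, {"jaw": 0, "dx": 0, "dy": 0, "dz": -0.05, "yaw": 0}, {"jaw": 0, "dx": -0.0108, "dy": -0.0555, "dz": 0, "yaw": 0}, {"jaw": 0, "dx": -0.0108, "dy": -0.0555, "dz": 0, "yaw": 0}, {"jaw": 0, "dx": -0.0108, "dy": -0.0555, "dz": 0, "yaw": 0}, {"jaw": 0, "dx": -0.0108, "dy": -0.0555, "dz": 0, "yaw": 0}, {"jaw": 0, "dx": -0.0108, "dy": -0.0555, "dz": 0, "yaw": 0}]'

```text
t: 4.32
tool_pos: [0.4812, -0.0372, 0.1861]
orientation: [0.518, 3.097, -0.0]
force: [1.0, -0.4, 1.2]
opening: 0.0007
gripper_force: 0.0
```

Request:
carry_out --moves '[{"jaw": 0, "dx": -0.0108, "dy": -0.0555, "dz": 0, "yaw": 0}, {"jaw": 0, "dx": -0.0108, "dy": -0.0555, "dz": 0, "yaw": 0}, {"jaw": 0, "dx": -0.0108, "dy": -0.0555, "dz": 0, "yaw": 0}, {"jaw": 0, "dx": -0.0108, "dy": -0.0555, "dz": 0, "yaw": 0}, {"jaw": 0, "dx": 0, "dy": 0, "dz": 0, "yaw": 0}]'

```text
t: 4.95
tool_pos: [0.449, -0.2631, 0.1859]
orientation: [0.526, 3.097, -0.002]
force: [0.7, -0.2, 0.5]
opening: 0.0007
gripper_force: 0.0
```

```bash
python3 - <<'E'
from h import *
S=read_camera("scene")[:,:,::-1];T=read_camera("top")[:,:,::-1]
a=blob(T,(194,242),th=170);b=blob(S,(450,274),th=130);print(a,b)
cv2.imwrite("pics/b.png",cv2.resize(np.hstack([S[150:310,180:480],T[160:320,120:320]]),None,fx=1.6,fy=1.6))
s=read_state();print(s["tool_pos"],s["force"],s["opening"])
E
```

```text
(array([193.92899408, 242.40828402]), array([ 15,  14, 169], dtype=int32)) (array([449.62406015, 272.46616541]), array([ 14,  12, 133], dtype=int32))
[ 0.44980127 -0.25977633  0.18564582] [-0.22874421  0.82007913  1.12252326] 0.0008709897156868407
```

View pics/b.png

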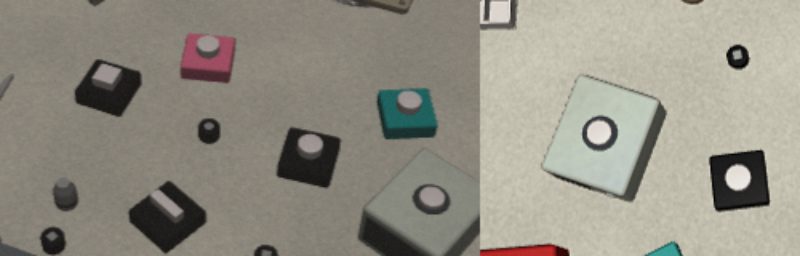

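The lamp key now sits low in its collar, and the supply has not moved. The arm is just above the crop. Next I'll come down over the square key.

Request:
carry_out --moves '[{"jaw": 0, "dx": 0, "dy": 0, "dz": 0.05, "yaw": 0}, {"jaw": 0, "dx": 0, "dy": 0, "dz": 0.05, "yaw": 0}, {"jaw": 0, "dx": 0, "dy": 0, "dz": 0.022, "yaw": 0}, {"jaw": 0, "dx": 0, "dy": 0, "dz": 0, "yaw": 0}]'

```text
t: 5.55
tool_pos: [0.4489, -0.2569, 0.0616]
orientation: [-0.515, -3.095, -0.003]
force: [0.6, 0.0, 0.3]
opening: 0.0007
gripper_force: 0.0
```

```bash
python3 - <<'E'
from h import *
S=read_camera("scene")[:,:,::-1];T=read_camera("top")[:,:,::-1]
cv2.imwrite("pics/c.png",cv2.resize(np.hstack([S[130:260,180:310],T[200:330,360:490]]),None,fx=3,fy=3))
for _ in range(3):
    read_camera("top");s=read_state();print(s["tool_pos"],s["force"])
E
```

```text
[ 0.45128023 -0.25940082  0.06536059] [-0.41647825 -0.10939498 -0.21627644]
[ 0.45142467 -0.25972164  0.06561304] [-0.02085027 -0.05852781 -0.51897252]
[ 0.45136293 -0.2599083   0.06559211] [-0.06694814 -0.06095367 -0.0605816 ]
```

View pics/c.png

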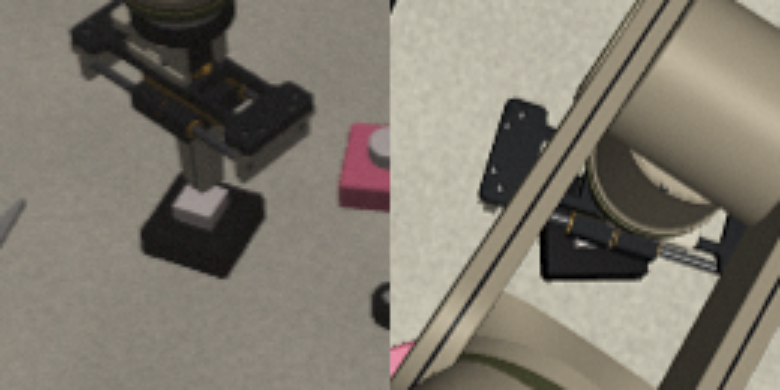

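The fingertips (crop ~(203,188)) stand centred above the square key (200,205). Now I'll press it.

Request:
carry_out --moves '[{"jaw": 0, "dx": 0, "dy": 0, "dz": 0.012, "yaw": 0}, {"jaw": 0, "dx": 0, "dy": 0, "dz": 0.006, "yaw": 0}, {"jaw": 0, "dx": 0, "dy": 0, "dz": 0.003, "yaw": 0}, {"jaw": 0, "dx": 0, "dy": 0, "dz": 0.003, "yaw": 0}, {"jaw": 0, "dx": 0, "dy": 0, "dz": 0.002, "yaw": 0}, {"jaw": 0, "dx": 0, "dy": 0, "dz": 0, "yaw": 0}]'

```text
t: 6.55
tool_pos: [0.45, -0.2595, 0.0376]
orientation: [-0.519, -3.098, -0.0]
force: [0.5, 0.8, 2.0]
opening: 0.0002
gripper_force: 1.1
```

Request:
carry_out --moves '[{"jaw": 0, "dx": 0, "dy": 0, "dz": 0.001, "yaw": 0}, {"jaw": 0, "dx": 0, "dy": 0, "dz": 0.001, "yaw": 0}, {"jaw": 0, "dx": 0, "dy": 0, "dz": 0, "yaw": 0}]'

```text
t: 6.92
tool_pos: [0.4501, -0.2595, 0.0361]
orientation: [0.519, 3.098, -0.0]
force: [-1.8, 1.6, 7.7]
opening: 0.0006
gripper_force: 3.7
```

Request:
carry_out --moves '[{"jaw": 0, "dx": 0, "dy": 0, "dz": -0.01, "yaw": 0}, {"jaw": 0, "dx": 0, "dy": 0, "dz": -0.04, "yaw": 0}, {"jaw": 0, "dx": 0, "dy": 0, "dz": -0.06, "yaw": 0}, {"jaw": 0, "dx": 0.0155, "dy": 0.0513, "dz": 0, "yaw": 0}, {"jaw": 0, "dx": 0.0155, "dy": 0.0513, "dz": 0, "yaw": 0}, {"jaw": 0, "dx": 0.0155, "dy": 0.0513, "dz": 0, "yaw": 0}, {"jaw": 0, "dx": 0.0155, "dy": 0.0513, "dz": 0, "yaw": 0}, {"jaw": 0, "dx": 0.0155, "dy": 0.0513, "dz": 0, "yaw": 0}]'

```text
t: 7.92
tool_pos: [0.46, 0.0099, 0.1459]
orientation: [0.519, 3.098, -0.0]
force: [1.3, -0.9, -0.1]
opening: 0.0004
gripper_force: 0.0
```

Request:
carry_out --moves '[{"jaw": 0, "dx": 0.0155, "dy": 0.0513, "dz": 0, "yaw": 0}, {"jaw": 0, "dx": 0, "dy": 0, "dz": 0.05, "yaw": 0}, {"jaw": 0, "dx": 0, "dy": 0, "dz": 0.03, "yaw": 0}, {"jaw": 0, "dx": 0, "dy": 0, "dz": 0, "yaw": 0}]'

```text
t: 8.43
tool_pos: [0.4597, 0.062, 0.0632]
orientation: [-0.517, -3.093, 0.002]
force: [-0.2, -0.5, 0.9]
opening: 0.0005
gripper_force: 0.0
```

```bash
python3 - <<'E'
from h import *
S=read_camera("scene")[:,:,::-1];T=read_camera("top")[:,:,::-1]
cv2.imwrite("pics/d.png",cv2.resize(np.hstack([S[150:280,220:420],T[200:330,400:470]]),None,fx=2.9,fy=2.9))
for _ in range(3):
    read_camera("top");s=read_state();print(s["tool_pos"],s["force"])
E
```

```text
[0.46342331 0.06168566 0.06730239] [0.06453203 0.20562164 0.85112506]
[0.46379221 0.06167803 0.06760827] [-0.31799772 -0.38589033  0.35314905]
[0.46383486 0.06166565 0.06758326] [-0.92934357 -0.33294851  0.43910079]
```

View pics/d.png

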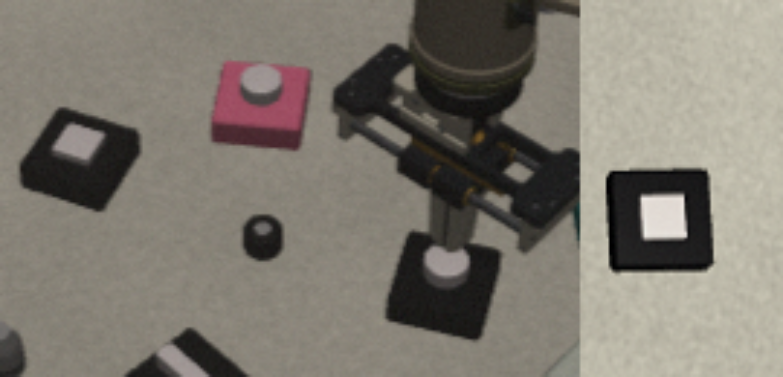

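The square key is down and its unit hasn't moved. The fingertips (crop ~(452,245)) stand over the shutter's round key (447,263). Now I'll tap it.

Request:
carry_out --moves '[{"jaw": 0, "dx": 0, "dy": 0, "dz": 0.012, "yaw": 0}, {"jaw": 0, "dx": 0, "dy": 0, "dz": 0.007, "yaw": 0}, {"jaw": 0, "dx": 0, "dy": 0, "dz": 0.004, "yaw": 0}, {"jaw": 0, "dx": 0, "dy": 0, "dz": 0.003, "yaw": 0}, {"jaw": 0, "dx": 0, "dy": 0, "dz": 0.002, "yaw": 0}, {"jaw": 0, "dx": 0, "dy": 0, "dz": 0.001, "yaw": 0}, {"jaw": 0, "dx": 0, "dy": 0, "dz": 0, "yaw": 0}]'

```text
t: 9.55
tool_pos: [0.4623, 0.0618, 0.0368]
orientation: [-0.519, -3.098, 0.0]
force: [-2.7, -0.6, 5.6]
opening: 0.0003
gripper_force: 2.5
```

Request:
carry_out --moves '[{"jaw": 0, "dx": 0, "dy": 0, "dz": 0.001, "yaw": 0}, {"jaw": 0, "dx": 0, "dy": 0, "dz": 0.001, "yaw": 0}, {"jaw": 0, "dx": 0, "dy": 0, "dz": 0, "yaw": 0}]'

```text
t: 9.93
tool_pos: [0.4623, 0.0618, 0.0352]
orientation: [-0.519, -3.098, 0.0]
force: [-5.2, -1.5, 10.7]
opening: 0.0006
gripper_force: 5.0
```

Request:
carry_out --moves '[{"jaw": 0, "dx": 0, "dy": 0, "dz": -0.01, "yaw": 0}, {"jaw": 0, "dx": 0, "dy": 0, "dz": -0.03, "yaw": 0}, {"jaw": 0, "dx": 0, "dy": 0, "dz": -0.05, "yaw": 0}, {"jaw": 0, "dx": 0, "dy": 0, "dz": -0.06, "yaw": 0}, {"jaw": 0, "dx": 0, "dy": 0, "dz": -0.04, "yaw": 0}, {"jaw": 0, "dx": 0, "dy": 0, "dz": 0, "yaw": 0}, {"jaw": 0, "dx": 0, "dy": 0, "dz": 0, "yaw": 0}]'

```text
t: 10.8
tool_pos: [0.462, 0.062, 0.2239]
orientation: [-0.519, -3.098, -0.0]
force: [-0.2, -0.7, -0.2]
opening: 0.0001
gripper_force: 0.0
```

```bash
python3 - <<'E'
from h import *
S=read_camera("scene")[:,:,::-1]
cv2.imwrite("pics/e.png",cv2.resize(S[150:330,190:500],None,fx=2.5,fy=2.5))
S0=cv2.imread("pics/scene0.png")
for k,a,b in(("lamp",(451,271),(450,273)),("sq",(247,197),(247,199)),("round",(374,240),(374,240)),("bar",(284,278),(284,278))): print(k,blob(S0,a,th=130),blob(S,b,th=130))
s=read_state();print(s["t"],s["tool_pos"],s["force"])
E
```

```text
lamp (array([450.61151079, 269.34532374]), array([ 14,  12, 139], dtype=int32)) (array([449.62406015, 272.46616541]), array([ 14,  12, 133], dtype=int32))
sq (array([246.42105263, 195.55263158]), array([ 16,  12, 114], dtype=int32)) (array([246.45762712, 198.30508475]), array([ 16,  12, 118], dtype=int32))
round (array([373.54237288, 239.16101695]), array([ 14,  11, 118], dtype=int32)) (array([373.47154472, 239.17073171]), array([ 14,  11, 123], dtype=int32))
bar (array([283.52293578, 276.35779817]), array([ 18,  16, 109], dtype=int32)) (array([283.48181818, 276.35454545]), array([ 18,  16, 110], dtype=int32))
10.85 [0.46155791 0.06194059 0.2231506 ] [-0.45511659  0.07893556 -0.13008591]
```

View pics/e.png

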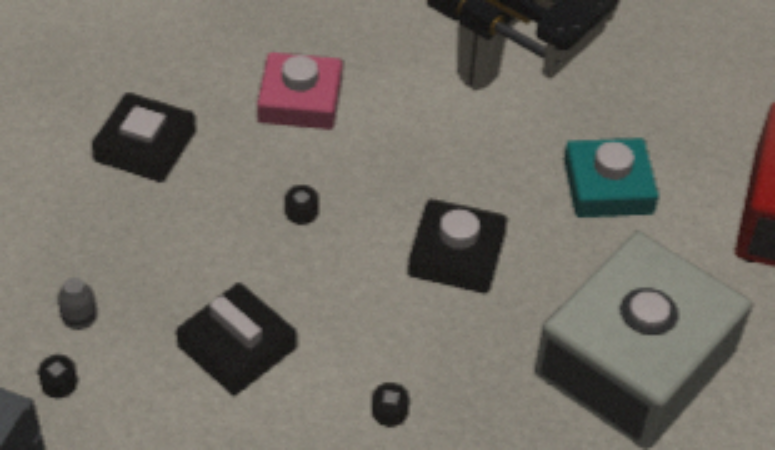

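The lamp key (650,308) and the square key (143,122) are down by about 3 px. The round key (460,227) and the bar key are up exactly where they were, and the units have not moved.

```bash
python3 -c "
from plant import *
print(close_job())"
```

```text
the job is handed in; nothing more can be done
None
```

The job is handed in: the lamp and square keys were pressed down and stayed down, and the round key was then tapped and sprang back; no unit had moved in the last picture, and the highest push I read was about 12 N.

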